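Fit the LED lamp module into the microscope light source and hold it turned

ROBOT

A 6-joint arm with a two-finger parallel gripper is mounted at the origin on the work surface. World frame = base frame: x ahead of the robot, y to its left, z up, the work surface at z = 0. Lengths are in mm, angles in degrees, forces in N, time in s.
With the tool pointing down it reaches from about 300 to 850 mm from the base axis. Payload 4.2 kg.
Tool frame: the origin (TCP) lies midway between the tips of the shut fingers; the grasp point (between the pads) lies 19 mm behind it (env.grip_point_offset is the distance from the TCP to the grasp point, in mm); z points along the fingers, x is the direction in which the jaws open and shut, and the axes are right-handed (so a half turn about z gives the same grasp; the last joint's range is limited). The gripper opens to 91 mm and grips with 3 to 60 N. Pads are 32 mm wide; open, the fingers measure 118 mm over their backs; the gripper's body (76 mm by 178 mm) begins 60 mm behind the grasp point.
Start: joints at [71.792, 18.312, 89.639, -0, 72.044, -1.146], TCP at [168.717, 549.707, 213.976] pointing down, gripper open.
Joint ranges: [-177.97, 177.97], [-48.28, 115.42], [12.27, 149.76], [-77.06, 257.06], [2.81, 150.46], [-146.56, 146.56]. Speed limits (degrees/s): [147.25, 147.25, 180, 180, 180, 180].

INTERFACE

Orientations are given as [roll, pitch, yaw] about the fixed x, y, z axes, in that order (R = Rz(yaw) Ry(pitch) Rx(roll)).
In Python, from workcell import env gives the robot as it stands.
- The arm moves only by the shell command python3 -m pendant 'ROWS' [FORCE]. ROWS is JSON, a list of rows, each an object with "xyz": the shift along the tool's x, y, z in m, a list of three; "roll": the turn about the tool's z in degrees; "jaw": the closure, from 0 (fully open) to 1 (shut). A call has exactly 8 rows; each row is the pose to reach, as a shift and turn from the pose commanded when the call began, along the tool's axes at that moment; what a row does not reach only later rows make up. A row lasts 1/8 s, in which the tool goes at most 62.5 mm and 10.7 degrees, less where a joint would pass 70% of its speed; a pose out of reach is approached as far as the arm can. A call with a gripper value outside its range is refused whole. The fingers move at their own pace and stop on an object; FORCE is the grip in N (left out, the last holds). Time passes only in rows, so rows that repeat a pose let the fingers close, or fill a call up. It gives the time, the measured TCP pose, the force and the opening at its end, in the units of the state.
- env.state(): the state, without advancing time (a new reading comes with each control period).
- env.grab_frame(name): name is "scene" or "top" or "wrist"; returns (picture, depth): 400x640x3 uint8, blue, green, red; 400x640 float32, mm along the optical axis (not along the pixel's ray), 0 where there is no reading.
- env.camera_params(name): a dict with "camera_matrix" (3x3 intrinsics, pixels), "D" ([k1, k2, p1, p2, k3] as OpenCV has them; the pictures are not rectified), "cam_to_world" (4x4, takes a point from camera to world coordinates); the wrist camera has in their place "hand_eye" (4x4, takes a point from camera to tool coordinates, whose origin is the TCP and whose axes are the tool frame's). Camera axes: x right, y up, looking along -z (the intrinsics and any distortion apply to the point x, -y, -z); pixel columns grow to the right and rows downward; lengths in mm; the calibration is good to about 2 mm. A picture is of the moment at which its call begins: read the wrist's pose just before it. camera_params takes no time and is no camera call.
- env.job_done(): hands the job in, once; it reports no verdict.
The state is a dict: "time_s": time; "qpos": joint angles; "qvel": joint speeds; "effort": joint torques, N m; "ee_pos": TCP position; "ee_rot": TCP orientation; "force": force on the tool from outside, world axes, zero at the start; "torque": the same for the moment, N m; "gripper_width": finger opening in mm.
Only numpy, scipy, OpenCV 4.12 (cv2) and the standard library are available. Lean on these libraries where they do the work, as an engineer would, in place of code of your own. Each camera call takes 0.05 s, during which the arm holds its last target. There are 200 camera calls.

TASK

Take the finned LED lamp module out of the grey parts block and put it into the bayonet socket on top of the microscope light source, its two lugs in the two notches. Push it down against the spring, twist it a quarter turn clockwise (seen from above) as far as it goes, and finish while still gripping it there, lugs under the collar: its locking screw is not fitted, so it springs back if you let go. Leave the blanking plug and the other things on the bench alone.

Things in the scene. Friction and masses are not known exactly. Their poses are not given: they have to be found in the camera images.
- lamp_grip (a point): Grip of the loose LED lamp module: point on its upright axis, 60 mm above its lower end, 23 mm below its top. z up along the module; x along the grip's length, the direction in which the lugs point too. Flat-sided finned aluminium grip 46 mm long (x), 18 mm thick (y), 48 mm tall, over a black flange 46 mm across whose top is 25 mm below this point. Starts upright, within 45 degrees of the block's yaw
- lamp: The same module (83 mm tall, about 0.15 kg), origin at the middle of its lower end, same axes. Below the flange (4 mm): black skirt 38 mm across, chamfered foot, then a brass tongue 26 mm (x) by 10 mm, 8 mm long. Two opposite steel lugs, 8 mm wide, 5 mm tall, reach 28 mm from the axis, undersides 14 mm above the lower end; it rests on them in the block. A half turn about z makes no difference
- socket (a point): Centre of the top of the socket's steel collar, 100 mm above the bench; z up, x along the notches. Collar 72 mm square, 6 mm thick, bore 42 mm, two opposite notches 13 mm wide reaching 30 mm from the centre. With its lugs in the notches the module meets the sprung seat with point lamp_grip 41 mm above this point; pushed 6 mm deeper its lugs are below the collar and it can be turned
- source: The light source: fixed cream metal box 170 x 132 x 94 mm with a lamp port on its front (its -x side), vents on its sides, the socket in the middle of its top; origin under its centre, same yaw as the socket
- plunger (a joint): depth of the sprung seat inside the socket, in m: 0 up, 0.010 fully pushed down (a hard stop); it pushes up with about 4 N at 0, 7.5 N at 0.010
- turnseat (a joint): turn of the sprung seat inside the socket, in rad: 0 with its channel along the notches, 1.48 turned clockwise (from above) to its stop. The module's tongue turns it, with 5 to 8 degrees of play, so the module turns about 90 degrees; a spring of 0.1 N m at 0, 0.3 N m at 1.48, turns it back to 0 when let go
- block: Fixed grey plastic parts block 90 x 180 x 24 mm, origin under its centre; two round seats 42 mm across, 18 mm deep, on its y axis, 42 mm either side of its centre; one holds the lamp module, the other the blanking plug
- specimen_jar: closed clear plastic specimen jar, 56 mm across, 70 mm tall, origin under its centre
- beaker: open white plastic beaker, 60 mm across, 70 mm tall, origin under its centre
- petri_dish: closed glass dish, 92 mm across, 14 mm tall, origin under its centre
- slide_box: white plastic slide box 95 x 80 x 35 mm, origin under its centre
- pipette: white hand pipette lying on the bench, 232 mm long, 22 mm thick, origin under its middle
- plug: blanking plug: black flange 52 mm across with a low round aluminium knob 30 mm across, standing in the other seat of the block; top about 42 mm above the bench; origin at its lower end
Things that resemble listed ones, but are neither listed nor needed, are in the scene too. What is shaped like the lamp but turquoise is not meant. Leave any turquoise or yellow look-alike of the source alone.

How it is judged (in metres and radians):
On the way, in this order (a step that is already met when the one before it is completed fails the run):
1. the lamp module is lifted out of its seat (height (world z) of lamp_grip above 0.12 m), for 0.1 s.
2. it is pushed down in the socket against the spring, not yet turned (value of joint plunger above 0.003 m and value of joint turnseat below 0.4 rad and horizontal distance between lamp_grip and socket below 0.008 m and angle between the x axis of lamp_grip and the x axis of socket, either way round below 0.45 rad), for 0.1 s.
At the end, for the whole second after the job is handed in: Module upright in the socket (axis within 8 mm, tilt under 7 degrees), at least 4 mm below first spring contact, sprung seat down 4.5 mm or more and turned 1.15 rad or more (module 69 degrees or more from the notches), still, and the fingers grip it with more than 2 N (value of joint turnseat above 1.15 rad and value of joint plunger above 0.0045 m and angle between the x axis of lamp_grip and the x axis of socket, either way round above 1.2 rad and z of lamp_grip in the frame of socket below 0.037 m and horizontal distance between lamp_grip and socket below 0.008 m and angle between lamp_grip's own z axis and vertical below 0.12 rad and linear speed of lamp below 0.02 m/s and contact force between the fingers and lamp above 2 N); the arm keeps its last pose, push and grip.
It fails at once if the blanking plug is disturbed (moved more than 30 mm) (distance of plug from where it was at the start of the episode above 0.03 m).
It fails at once if another thing on the bench is disturbed (moved more than 30 mm) (distance of any of specimen_jar, beaker, petri_dish, slide_box, pipette from where it was at the start of the episode above 0.03 m).
It also fails if it takes over 48 s, if anything falls off the work surface, if the arm or the gripper's body presses on something with over 40 N, if the wrist force passes 120 N, or if a joint passes its speed limit or range.

## Working session

There is one attempt and no reset: what is moved stays moved. The work goes in short steps, Python scripts to look and compute and a shell command to move; the robot and the scene stay as the last step left them, time stands still between calls to the robot, and variables do not carry over. Pictures are saved under pics/ and viewed, about 8 in all and at most 12, crops included, and the job is handed in when it is done.

```bash
ls; mkdir -p pics
cat > h.py <<'E'
import numpy as np, cv2, json
from scipy.spatial.transform import Rotation as R
from workcell import env
def cam(name, st=None):
    p=env.camera_params(name); K=np.array(p["camera_matrix"]); D=np.array(p["D"],float)
    if "cam_to_world" in p: T=np.array(p["cam_to_world"])
    else:
        st=st or env.state(); W=np.eye(4); W[:3,:3]=R.from_euler('xyz',st["ee_rot"],degrees=True).as_matrix(); W[:3,3]=st["ee_pos"]
        T=W@np.array(p["hand_eye"])
    return K,D,T
def rays(c,px):
    K,D,T=c; u=cv2.undistortPoints(np.array(px,float).reshape(-1,1,2),K,D)[:,0]
    d=np.c_[u[:,0],-u[:,1],-np.ones(len(u))]; return T[:3,3],d@T[:3,:3].T
def onplane(c,px,z):
    o,d=rays(c,px); return o+d*((z-o[2])/d[:,2])[:,None]
def cloud(c,depth):
    v,u=np.nonzero(depth>0); o,d=rays(c,np.c_[u,v]); P=o+d*depth[v,u][:,None]
    return P,u,v
def proj(c,P):
    K,D,T=c; q=(np.atleast_2d(P)-T[:3,3])@T[:3,:3]; q=q*[1,-1,-1]
    return cv2.projectPoints(q,np.zeros(3),np.zeros(3),K,D)[0][:,0]
E
python3 - <<'E'
from h import *
print(env.state())
for n in("top","scene","wrist"):
    c=cam(n); im,d=env.grab_frame(n); np.savez(f"pics/{n}0.npz",im=im,d=d,T=c[2]); cv2.imwrite(f"pics/{n}0.png",im); print(n,c[0].round(1).tolist(),c[1],c[2].round(2).tolist())
E
```

```text
pics
{'time_s': 0.0, 'qpos': array([ 7.17923061e+01,  1.83509313e+01,  8.97074873e+01, -8.76963445e-04,
        7.20430750e+01, -1.14676516e+00]), 'qvel': array([ 0.02613233, -0.056237  ,  0.0276027 , -0.00178408,  0.00948167,
       -0.12729757]), 'effort': array([-2.86172733e-03, -4.12474179e+01, -2.31977820e+01,  7.22868950e-02,
        4.59645374e-02, -1.55901748e-04]), 'ee_pos': array([168.55041035, 549.20584487, 213.12006882]), 'ee_rot': array([-1.79998802e+02,  1.01489932e-01,  7.29393434e+01]), 'force': array([ 0.49634369, -0.650224  ,  0.41139256]), 'torque': array([-0.01756957, -0.09574075, -0.01721171]), 'gripper_width': 91.2294703680988}
top [[490.5, 0.0, 314.1], [0.0, 490.5, 192.7], [0.0, 0.0, 1.0]] [-0.09211914  0.          0.          0.          0.        ] [[-0.0, 1.0, -0.06, 396.82], [-1.0, -0.0, -0.0, -82.84], [-0.0, 0.06, 1.0, 1689.55], [0.0, 0.0, 0.0, 1.0]]
scene [[437.0, 0.0, 324.2], [0.0, 437.0, 204.6], [0.0, 0.0, 1.0]] [-0.05324478  0.          0.          0.          0.        ] [[-0.5, -0.72, 0.48, 1127.81], [0.86, -0.42, 0.28, 293.53], [-0.0, 0.56, 0.83, 1143.72], [0.0, 0.0, 0.0, 1.0]]
wrist [[311.4, 0.0, 315.8], [0.0, 311.4, 202.7], [0.0, 0.0, 1.0]] [0.01289167 0.         0.         0.         0.        ] [[0.29, -0.92, -0.26, 96.03], [0.96, 0.28, 0.08, 571.92], [-0.0, -0.27, 0.96, 383.62], [0.0, 0.0, 0.0, 1.0]]
```

View pics/top0.png

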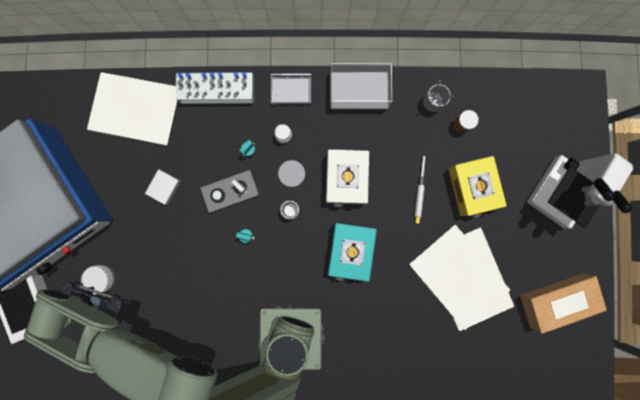

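View pics/scene0.png

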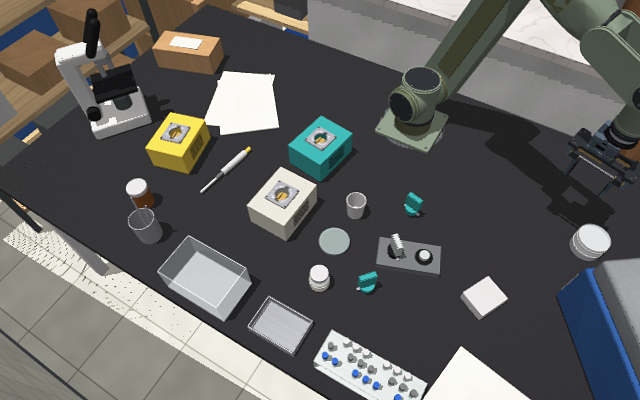

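The top view shows the cream source at about (348,177), the grey block at (230,191) with the lamp at about (239,186), and the plug at (217,195). The turquoise lamp look-alikes are at (248,149) and (245,237).

Run:
```python
from h import *
c=cam("top"); d=np.load("pics/top0.npz")
print(onplane(c,[(348,176)],100).round(),onplane(c,[(230,191)],24).round(),onplane(c,[(238,186)],80).round(),onplane(c,[(217,195)],42).round())
P,u,v=cloud(c,d["d"])
im=d["im"][v,u].astype(int)
# source top
m=(abs(u-348)<40)&(abs(v-177)<40)&(P[:,2]>88)&(P[:,2]<106)
r=cv2.minAreaRect(P[m,:2].astype(np.float32)); print("source",m.sum(),r)
m=(abs(u-230)<35)&(abs(v-191)<30)&(P[:,2]>16)&(P[:,2]<30); print("block",m.sum(),cv2.minAreaRect(P[m,:2].astype(np.float32)))
m=(abs(u-238)<22)&(abs(v-186)<22)&(P[:,2]>60); print("lamp",m.sum(),P[m].mean(0),P[m,2].max(),cv2.minAreaRect(P[m,:2].astype(np.float32)))
s=env.state(); print(s["ee_pos"],s["ee_rot"],env.grip_point_offset)
print(np.array(env.camera_params("wrist")["hand_eye"]).round(2))
```

```text
[[ 549. -192.  100.]] [[505. 206.  24.]] [[518. 170.  80.]] [[490. 247.  42.]]
source 1840 ((550.7426147460938, -191.9815673828125), (132.63076782226562, 171.96104431152344), 88.10310363769531)
block 1070 ((506.4515380859375, 209.27012634277344), (91.68505859375, 181.96348571777344), 19.65747833251953)
lamp 95 [519.44815376 167.69605837  88.61308318] 101.07743290435474 ((520.3463745117188, 168.7415008544922), (47.33817672729492, 18.32353973388672), 44.783897399902344)
[168.60695215 549.33677191 213.31527874] [1.79999688e+02 7.67816800e-02 7.29372533e+01] 18.8
[[ 1.0000e+00  0.0000e+00  0.0000e+00  1.0000e-01]
 [ 0.0000e+00 -9.6000e-01 -2.7000e-01 -7.5990e+01]
 [ 0.0000e+00  2.7000e-01 -9.6000e-01 -1.7042e+02]
 [ 0.0000e+00  0.0000e+00  0.0000e+00  1.0000e+00]]
```

```bash
cat >> h.py <<'E'
def shift(x,y,z,yaw):
    s=env.state(); Rm=R.from_euler('xyz',s["ee_rot"],degrees=True).as_matrix()
    d=Rm.T@(np.array([x,y,z])-s["ee_pos"]); cur=np.degrees(np.arctan2(Rm[1,0],Rm[0,0]))
    print("t",round(s["time_s"],2),"tcp",np.round(s["ee_pos"],1),"yaw",round(cur,2),"q",np.round(s["qpos"],1),"F",np.round(s["force"],1),"w",round(s["gripper_width"],1))
    print("shift m",(d/1000).round(4),"roll",round(-((yaw-cur+180)%360-180),2))
E
python3 -c "
from h import *
shift(520.5,169.2,190,134.8)"
```

```text
t 0.15 tcp [168.6 549.3 213.3] yaw 72.94 q [71.8 18.3 89.7 -0.  72.  -1.1] F [-0.2  0.4 -0.2] w 91.5
shift m [-0.2601  0.4479  0.0237] roll -61.86
```

```bash
python3 -m pendant '[{"xyz":[-0.03,0.05,0.003],"roll":-7,"jaw":0},{"xyz":[-0.06,0.104,0.006],"roll":-15,"jaw":0},{"xyz":[-0.09,0.156,0.009],"roll":-23,"jaw":0},{"xyz":[-0.12,0.208,0.012],"roll":-31,"jaw":0},{"xyz":[-0.15,0.26,0.015],"roll":-39,"jaw":0},{"xyz":[-0.18,0.312,0.018],"roll":-47,"jaw":0},{"xyz":[-0.21,0.364,0.02],"roll":-54,"jaw":0},{"xyz":[-0.24,0.414,0.022],"roll":-62,"jaw":0}]'
python3 -c "
from h import *
shift(520.5,169.2,190,134.8)"
```

```text
time_s: 1.15
ee_pos: [495.1, 197.2, 191.7]
ee_rot: [180.0, -0.0, 135.2]
force: [0.8, 0.2, -0.6]
gripper_width: 91.2
t 1.15 tcp [495.1 197.2 191.7] yaw 135.18 q [  20.5   15.4   97.1    0.    67.4 -114.7] F [ 0.8  0.2 -0.6] w 91.2
shift m [-0.0377 -0.002   0.0017] roll 0.38
```

```bash
python3 -m pendant '[{"xyz":[-0.02,-0.001,0.001],"roll":0,"jaw":0},{"xyz":[-0.036,-0.002,0.001],"roll":0.4,"jaw":0},{"xyz":[-0.036,-0.002,0.001],"roll":0.4,"jaw":0},{"xyz":[-0.036,-0.002,0.001],"roll":0.4,"jaw":0},{"xyz":[-0.036,-0.002,0.001],"roll":0.4,"jaw":0},{"xyz":[-0.036,-0.002,0.001],"roll":0.4,"jaw":0},{"xyz":[-0.036,-0.002,0.001],"roll":0.4,"jaw":0},{"xyz":[-0.036,-0.002,0.001],"roll":0.4,"jaw":0}]'
python3 - <<'E'
from h import *
shift(520.5,169.2,51,134.8)
c=cam("wrist"); im,d=env.grab_frame("wrist"); cv2.imwrite("pics/w1.png",im); np.savez("pics/w1.npz",im=im,d=d,T=c[2])
P,u,v=cloud(c,d)
r=np.hypot(P[:,0]-520,P[:,1]-169)
for lo,hi in((84,100),):
    m=(r<40)&(P[:,2]>lo)&(P[:,2]<hi); print(m.sum(),np.median(P[m,2]),cv2.minAreaRect(P[m,:2].astype(np.float32)))
E
```

```text
time_s: 2.15
ee_pos: [518.0, 172.0, 191.0]
ee_rot: [180.0, -0.0, 134.5]
force: [0.1, -0.9, -0.9]
gripper_width: 90.7
t 2.15 tcp [518. 172. 191.] yaw 134.55 q [  17.2   16.6   95.6    0.    67.8 -117.4] F [ 0.1 -0.9 -0.9] w 90.7
shift m [-0.0037 -0.0002  0.14  ] roll -0.25
947 92.25551631103548 ((517.2477416992188, 168.51283264160156), (46.16867446899414, 17.865516662597656), 45.91892623901367)
```

View pics/w1.png

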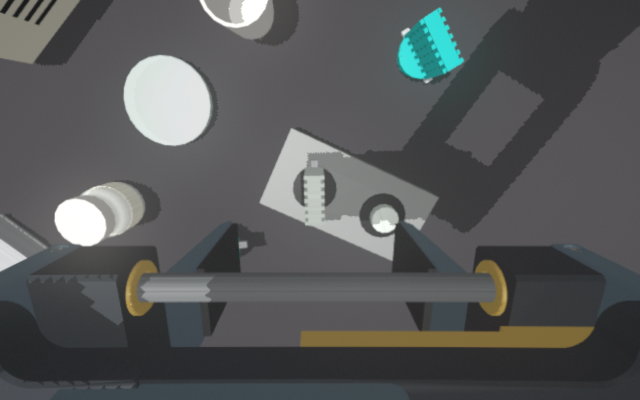

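The wrist view shows the lamp's grip at about (315,195) in the block's left seat, with the plug at (383,213). Its top measures z = 92 mm (93 expected) and 46 x 18 mm, so this is the lamp at a yaw of 45.9.

```bash
python3 -c "
from h import *
shift(517.4,168.5,52,135.9)"
```

```text
t 2.2 tcp [518. 172. 191.] yaw 134.54 q [  17.2   16.6   95.6    0.    67.8 -117.4] F [-0.4 -0.6  0.2] w 91.1
shift m [-0.002  -0.0029  0.139 ] roll -1.36
```

```bash
python3 -m pendant '[{"xyz":[-0.002,-0.003,0.03],"roll":-1.4,"jaw":0},{"xyz":[-0.002,-0.003,0.065],"roll":-1.4,"jaw":0},{"xyz":[-0.002,-0.003,0.1],"roll":-1.4,"jaw":0},{"xyz":[-0.002,-0.003,0.125],"roll":-1.4,"jaw":0},{"xyz":[-0.002,-0.003,0.138],"roll":-1.4,"jaw":0},{"xyz":[-0.002,-0.003,0.139],"roll":-1.4,"jaw":0},{"xyz":[-0.002,-0.003,0.139],"roll":-1.4,"jaw":0},{"xyz":[-0.002,-0.003,0.139],"roll":-1.4,"jaw":0}]' 40
python3 -c "
from h import *
shift(517.4,168.5,52,135.9)"
```

```text
time_s: 3.2
ee_pos: [518.1, 168.6, 53.0]
ee_rot: [179.9, 0.1, 135.9]
force: [-0.0, 0.6, 0.0]
gripper_width: 91.1
t 3.2 tcp [518.1 168.6  53. ] yaw 135.94 q [  16.8   24.4  106.3    0.    49.2 -119.1] F [-0.   0.6  0. ] w 91.1
shift m [ 0.0004 -0.0006  0.001 ] roll 0.04
```

```bash
python3 -m pendant '[{"xyz":[0,0,0],"roll":0,"jaw":0.4},{"xyz":[0,0,0],"roll":0,"jaw":0.7},{"xyz":[0,0,0],"roll":0,"jaw":1},{"xyz":[0,0,0],"roll":0,"jaw":1},{"xyz":[0,0,0],"roll":0,"jaw":1},{"xyz":[0,0,0],"roll":0,"jaw":1},{"xyz":[0,0,0],"roll":0,"jaw":1},{"xyz":[0,0,0],"roll":0,"jaw":1}]' 40
```

```text
time_s: 4.2
ee_pos: [517.3, 168.4, 51.9]
ee_rot: [180.0, -0.0, 135.9]
force: [-0.0, 0.4, -1.0]
gripper_width: 18.0
```

```bash
python3 -m pendant '[{"xyz":[0,0,-0.01],"roll":0,"jaw":1},{"xyz":[0,0,-0.03],"roll":0,"jaw":1},{"xyz":[0,0,-0.06],"roll":0,"jaw":1},{"xyz":[0,0,-0.095],"roll":0,"jaw":1},{"xyz":[0,0,-0.13],"roll":0,"jaw":1},{"xyz":[0,0,-0.155],"roll":0,"jaw":1},{"xyz":[0,0,-0.165],"roll":0,"jaw":1},{"xyz":[0,0,-0.165],"roll":0,"jaw":1}]' 40
python3 -c "
from h import *
shift(440,-192,217,88)"
```

```text
time_s: 5.2
ee_pos: [517.3, 168.4, 217.2]
ee_rot: [180.0, 0.0, 135.9]
force: [0.8, 1.2, -2.0]
gripper_width: 18.0
t 5.2 tcp [517.3 168.4 217.2] yaw 135.94 q [  16.8   15.4   93.4    0.    71.2 -119.1] F [ 0.8  1.2 -2. ] w 18.0
shift m [-0.195  -0.3127  0.    ] roll 47.94
```

```bash
python3 -m pendant '[{"xyz":[-0.02,-0.032,0],"roll":5,"jaw":1},{"xyz":[-0.05,-0.08,0],"roll":12,"jaw":1},{"xyz":[-0.08,-0.128,0],"roll":20,"jaw":1},{"xyz":[-0.11,-0.176,0],"roll":28,"jaw":1},{"xyz":[-0.14,-0.224,0],"roll":36,"jaw":1},{"xyz":[-0.17,-0.272,0],"roll":42,"jaw":1},{"xyz":[-0.19,-0.305,0],"roll":47,"jaw":1},{"xyz":[-0.195,-0.3127,0],"roll":48,"jaw":1}]' 40
python3 -m pendant '[{"xyz":[0,0,0],"roll":0,"jaw":1},{"xyz":[0,0,0],"roll":0,"jaw":1},{"xyz":[0,0,0],"roll":0,"jaw":1},{"xyz":[0,0,0],"roll":0,"jaw":1},{"xyz":[0,0,0],"roll":0,"jaw":1},{"xyz":[0,0,0],"roll":0,"jaw":1},{"xyz":[0,0,0],"roll":0,"jaw":1},{"xyz":[0,0,0],"roll":0,"jaw":1}]' 40
python3 - <<'E'
from h import *
shift(550.7,-192,217,88)
c=cam("wrist"); im,d=env.grab_frame("wrist"); cv2.imwrite("pics/w2.png",im); np.savez("pics/w2.npz",im=im,d=d,T=c[2])
P,u,v=cloud(c,d)
m=(abs(P[:,0]-550)<110)&(abs(P[:,1]+192)<90)&(P[:,2]>90)&(P[:,2]<103)
print("box",m.sum(),cv2.minAreaRect(P[m,:2].astype(np.float32)))
m&=(P[:,2]>97.5)
print("collar",m.sum(),np.median(P[m,2]),cv2.minAreaRect(P[m,:2].astype(np.float32)))
print(proj(c,[[550,-192,100]]))
E
```

```text
time_s: 6.2
ee_pos: [438.7, -193.4, 215.5]
ee_rot: [-179.8, -0.1, 87.7]
force: [0.3, 0.2, -1.6]
gripper_width: 18.1
time_s: 7.2
ee_pos: [440.0, -192.0, 216.9]
ee_rot: [180.0, -0.0, 87.9]
force: [-0.0, -0.1, -2.6]
gripper_width: 17.9
t 7.2 tcp [ 440.  -192.   216.9] yaw 87.93 q [ -24.9    9.6  101.1    0.    69.3 -112.9] F [-0.  -0.1 -2.6] w 17.9
shift m [ 4.000e-03  1.106e-01 -1.000e-04] roll -0.07
box 1836 ((527.482666015625, -191.2790985107422), (131.83847045898438, 130.93399047851562), 87.96588134765625)
collar 99 99.75050745862455 ((576.6815795898438, -197.35760498046875), (42.077239990234375, 19.193634033203125), 88.38504028320312)
[[319.58355864 299.85864119]]
```

View pics/w2.png

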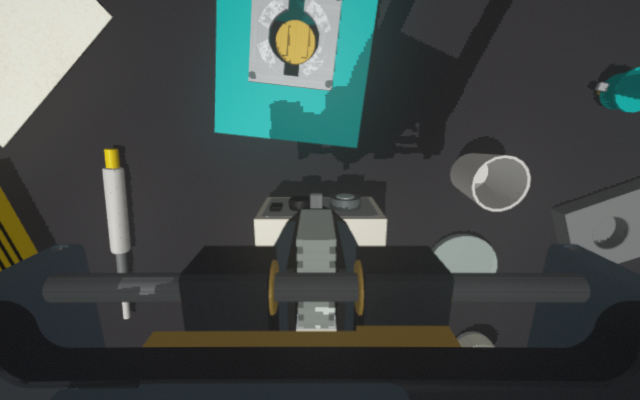

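The camera looks the other way: image-up is tool -y, which is world -x here. The lamp is held upright at (316,260) and hides the socket, so I'll move past the socket in +x and look back.

```bash
python3 -m pendant '[{"xyz":[0,0.02,0],"roll":0,"jaw":1},{"xyz":[0,0.055,0],"roll":0,"jaw":1},{"xyz":[0,0.095,0],"roll":0,"jaw":1},{"xyz":[0.002,0.135,0],"roll":0,"jaw":1},{"xyz":[0.004,0.17,0],"roll":0,"jaw":1},{"xyz":[0.006,0.195,0],"roll":0,"jaw":1},{"xyz":[0.008,0.208,0],"roll":0,"jaw":1},{"xyz":[0.008,0.21,0],"roll":0,"jaw":1}]' 40
python3 -m pendant '[{"xyz":[0,0,0],"roll":0,"jaw":1},{"xyz":[0,0,0],"roll":0,"jaw":1},{"xyz":[0,0,0],"roll":0,"jaw":1},{"xyz":[0,0,0],"roll":0,"jaw":1},{"xyz":[0,0,0],"roll":0,"jaw":1},{"xyz":[0,0,0],"roll":0,"jaw":1},{"xyz":[0,0,0],"roll":0,"jaw":1},{"xyz":[0,0,0],"roll":0,"jaw":1}]' 40
python3 - <<'E'
from h import *
shift(550.7,-192,217,88)
c=cam("wrist"); im,d=env.grab_frame("wrist"); cv2.imwrite("pics/w3.png",im); np.savez("pics/w3.npz",im=im,d=d,T=c[2])
P,u,v=cloud(c,d)
m=(abs(P[:,0]-550)<110)&(abs(P[:,1]+192)<90)&(P[:,2]>90)&(P[:,2]<103)
print("box",m.sum(),cv2.minAreaRect(P[m,:2].astype(np.float32)))
m&=(P[:,2]>97.5)
print("collar",m.sum(),np.median(P[m,2]),cv2.minAreaRect(P[m,:2].astype(np.float32)))
print(proj(c,[[550,-192,100]]))
E
```

```text
time_s: 8.25
ee_pos: [650.2, -191.4, 216.4]
ee_rot: [-179.9, -0.0, 88.0]
force: [-0.5, 0.8, -1.2]
gripper_width: 17.8
time_s: 9.25
ee_pos: [650.2, -191.5, 216.9]
ee_rot: [-180.0, -0.0, 87.9]
force: [0.2, 0.4, -0.3]
gripper_width: 17.9
t 9.25 tcp [ 650.2 -191.5  216.9] yaw 87.94 q [ -17.4   27.7   74.3    0.    78.  -105.3] F [ 0.2  0.4 -0.3] w 17.9
shift m [-0.0041 -0.0994 -0.0001] roll -0.06
box 24433 ((557.49951171875, -191.63070678710938), (132.84133911132812, 150.8509979248047), 87.86690521240234)
collar 5456 99.730560608979 ((547.8914794921875, -191.65582275390625), (72.01205444335938, 75.5063247680664), 88.24739074707031)
[[310.9383286  86.7003795]]
```

View pics/w3.png

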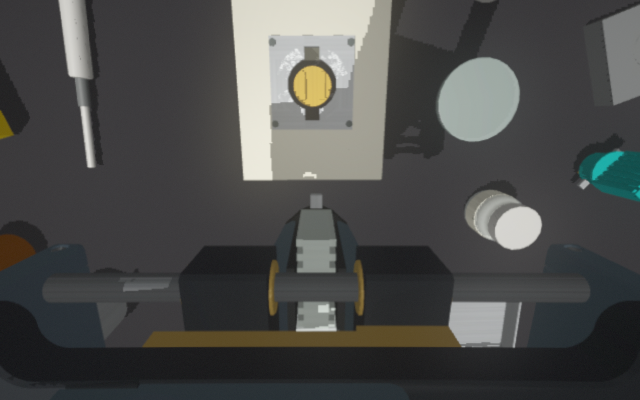

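The socket is clear at about (312,85): notches at (312,52) and (312,115), collar over rows 36-129 and columns 270-355. The near lug of the held lamp is at (316,200). Next I'll measure the collar centre and the held lamp's offset in the hand.

Run:
```python
from h import *
f=np.load("pics/w3.npz"); im=f["im"]; d=f["d"]; c=cam("wrist")
P,u,v=cloud(c,d); Z=np.zeros(d.shape); Z[v,u]=P[:,2]; X=np.full(d.shape,np.nan); X[v,u]=P[:,0]
hsv=cv2.cvtColor(im,cv2.COLOR_BGR2HSV)
roi=np.zeros(d.shape,bool); roi[20:150,250:375]=1
# collar grey: low saturation, vs cream
print("sat/val collar,cream",hsv[100,280],hsv[60,345],hsv[150,310],hsv[80,255],"notch",hsv[52,312],hsv[115,312],hsv[45,312],hsv[120,312])
yel=roi&(hsv[...,1]>110)&(hsv[...,2]>120); 
cs,_=cv2.findContours(yel.astype(np.uint8),0,2); k=max(cs,key=cv2.contourArea); print("brass seat px",cv2.minEnclosingCircle(k))
dark=(roi&(hsv[...,2]<75)).astype(np.uint8); dark[:, :285]=0; dark[:,340:]=0
cs,_=cv2.findContours(dark|yel.astype(np.uint8),0,2); k=max(cs,key=cv2.contourArea); x,y,w,h=cv2.boundingRect(k); print("bore+notches",x,y,w,h)
# notch ends on plane 100: columns near centre
pts=k[:,0].astype(float)
W=onplane(c,pts,100); print("bore world x",W[:,0].min(),W[:,0].max(),"y",W[:,1].min(),W[:,1].max(),cv2.minAreaRect(W[:,:2].astype(np.float32)))
# collar outline by colour
col=(roi&(Z>97.3)&(Z<103)&(hsv[...,1]<22)).astype(np.uint8); col=cv2.morphologyEx(col,cv2.MORPH_OPEN,np.ones((3,3)))
cs,_=cv2.findContours(col,0,2); k=max(cs,key=cv2.contourArea); print("collar bb",cv2.boundingRect(k)); W=onplane(c,k[:,0].astype(float),100); print(cv2.minAreaRect(W[:,:2].astype(np.float32)))
big=cv2.resize(im[20:240,250:380],None,fx=4,fy=4,interpolation=cv2.INTER_NEAREST)
big=big[:,:]; cv2.imwrite("pics/c1.png",cv2.resize(im[25:235,250:380],None,fx=2.8,fy=2.8,interpolation=cv2.INTER_CUBIC))
# lamp lug z rows
for r in range(188,216,2): print(r,Z[r,316].round(1),X[r,316].round(1),im[r,300:334:3].mean(1).astype(int).tolist() if 0 else im[r,306:328:2].mean(1).astype(int).tolist())
```

```text
sat/val collar,cream [ 90   2 205] [ 90   3 194] [ 26  22 162] [ 26  17 228] notch [ 25  28 117] [21 34 76] [ 75   3 188] [ 30   7 116]
brass seat px ((312.0714416503906, 85.78571319580078), 20.4254207611084)
bore+notches 293 66 39 41
bore world x 533.3915240321166 566.0566303225866 y -207.5514968634478 -174.57897945259543 ((549.4457397460938, -191.2333526611328), (32.554588317871094, 32.297149658203125), 41.599430084228516)
collar bb (268, 36, 87, 94)
((548.0924682617188, -191.6504364013672), (71.79955291748047, 75.08321380615234), 88.02289581298828)
188 0.0 662.9 [74, 72, 72, 72, 73, 72, 72, 71, 71, 72, 70]
190 -0.2 665.5 [72, 73, 72, 73, 72, 71, 71, 71, 70, 71, 70]
192 1.4 667.8 [73, 71, 72, 74, 73, 73, 73, 73, 71, 69, 71]
194 192.5 622.8 [72, 72, 84, 99, 99, 97, 98, 98, 79, 71, 70]
196 193.3 623.9 [73, 71, 102, 124, 124, 123, 126, 128, 92, 69, 70]
198 193.5 625.2 [71, 71, 103, 125, 126, 125, 129, 131, 92, 69, 69]
200 193.2 626.6 [70, 70, 101, 125, 126, 125, 128, 130, 91, 69, 69]
202 193.2 627.9 [70, 71, 101, 125, 125, 125, 127, 129, 91, 69, 69]
204 192.9 629.4 [69, 69, 101, 124, 125, 123, 126, 128, 90, 67, 68]
206 193.3 630.6 [63, 52, 98, 124, 125, 123, 125, 127, 81, 52, 66]
208 207.1 627.9 [47, 47, 71, 87, 87, 86, 88, 89, 64, 46, 46]
210 212.2 627.6 [97, 96, 97, 96, 97, 95, 96, 96, 95, 96, 96]
212 216.0 627.6 [102, 102, 102, 102, 103, 102, 102, 102, 102, 101, 102]
214 219.9 627.6 [101, 101, 102, 102, 101, 102, 102, 102, 101, 102, 101]
```

View pics/c1.png

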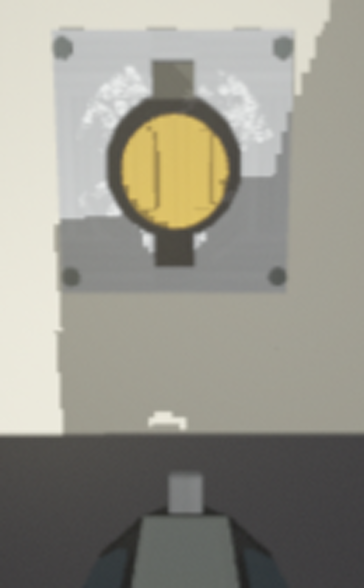

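Run:
```python
from h import *
c=cam("wrist")
q=lambda l:[(250+(a+.5)/2.8-.5,25+(b+.5)/2.8-.5) for a,b in l]
s=onplane(c,q([(62,47),(283,47),(71,277),(277,277)]),100); print("screws",s.round(1).tolist(),s.mean(0).round(2))
n=onplane(c,q([(173,60),(174,266)]),100); print("notch ends",n.round(1).tolist(),n.mean(0).round(2))
n=onplane(c,q([(153,78),(193,78),(155,250),(194,250)]),100); print("notch sides",n.round(1).tolist())
b=onplane(c,q([(107,165),(241,165),(174,93),(174,238)]),100); print("bore",b.round(1).tolist(),b.mean(0).round(2))
k=onplane(c,q([(52,30),(295,30),(288,292),(60,292)]),100); print("corners",k.round(1).tolist(),k.mean(0).round(2))
print("lug",onplane(c,[(309.7,200),(322.3,200)],193.3).round(1).tolist(), "lamp top face edges",onplane(c,[(298.5,238),(335,238)],258).round(1).tolist())
print("cam",c[2][:3,3].round(1)); f=np.load("pics/w3.npz"); d=f["d"]; P,u,v=cloud(c,d)
for r in (32,34,36,38,40,125,127,129,131,133):
  i=np.nonzero((v==r)&(u==295))[0]; print(r,P[i].round(1).tolist())
```

```text
screws [[513.5, -223.2, 100.0], [515.9, -157.4, 100.0], [579.8, -225.3, 100.0], [582.2, -159.6, 100.0]] [ 547.84 -191.38  100.  ]
notch ends [[518.2, -190.3, 100.0], [577.6, -192.4, 100.0]] [ 547.88 -191.31  100.  ]
notch sides [[522.9, -196.5, 100.0], [523.3, -184.5, 100.0], [572.5, -198.2, 100.0], [572.9, -185.8, 100.0]]
bore [[546.8, -211.8, 100.0], [548.3, -170.5, 100.0], [527.2, -190.3, 100.0], [569.0, -192.0, 100.0]] [ 547.84 -191.16  100.  ]
corners [[508.9, -225.8, 100.0], [511.5, -153.8, 100.0], [586.9, -156.2, 100.0], [584.3, -229.2, 100.0]] [ 547.91 -191.23  100.  ]
lug [[626.4, -194.5, 193.3], [626.7, -186.4, 193.3]] lamp top face edges [[626.4, -198.3, 258.0], [627.0, -182.1, 258.0]]
cam [ 574.3 -188.7  387.3]
32 [[505.8, -203.8, 94.3]]
34 [[507.1, -203.9, 93.4]]
36 [[510.0, -203.7, 99.5]]
38 [[511.5, -203.7, 99.5]]
40 [[513.0, -203.8, 99.3]]
125 [[581.6, -207.7, 98.7]]
127 [[583.3, -207.7, 99.7]]
129 [[585.1, -207.8, 99.0]]
131 [[587.1, -208.3, 93.0]]
133 [[588.9, -208.4, 93.9]]
```

The collar centre is consistent from screws, notches, bore and corners: (547.9, -191.3), yaw -2.0. Sizes match (bore 42, notches 60 x 12), and the lamp axis sits about 0.3 mm from the TCP. The top camera gave x about 3 mm larger for both objects, which looks like a calibration bias. I'll trust the wrist camera.

```bash
python3 -c "
from h import *
shift(547.6,-191.5,140,88)"
python3 -m pendant '[{"xyz":[0,-0.01,0],"roll":0,"jaw":1},{"xyz":[0,-0.03,0],"roll":0,"jaw":1},{"xyz":[0,-0.06,0],"roll":0,"jaw":1},{"xyz":[-0.002,-0.085,0.01],"roll":0,"jaw":1},{"xyz":[-0.0037,-0.1,0.03],"roll":0,"jaw":1},{"xyz":[-0.0037,-0.1025,0.05],"roll":0,"jaw":1},{"xyz":[-0.0037,-0.1025,0.067],"roll":0,"jaw":1},{"xyz":[-0.0037,-0.1025,0.071],"roll":0,"jaw":1}]' 55
python3 -m pendant '[{"xyz":[0,0,0],"roll":0,"jaw":1},{"xyz":[0,0,0],"roll":0,"jaw":1},{"xyz":[0,0,0],"roll":0,"jaw":1},{"xyz":[0,0,0],"roll":0,"jaw":1},{"xyz":[0,0,0],"roll":0,"jaw":1},{"xyz":[0,0,0],"roll":0,"jaw":1},{"xyz":[0,0,0],"roll":0,"jaw":1},{"xyz":[0,0,0],"roll":0,"jaw":1}]' 55
python3 - <<'E'
from h import *
shift(547.6,-191.5,140,88)
c=cam("wrist"); im,d=env.grab_frame("wrist"); cv2.imwrite("pics/w4.png",im)
cv2.imwrite("pics/c2.png",cv2.resize(im[150:320,230:400],None,fx=3.4,fy=3.4,interpolation=cv2.INTER_CUBIC))
print(proj(c,[[547.9,-191.3,100],[517.9,-190.3,100],[520,-190.3,120]]))
E
```

```text
t 9.3 tcp [ 650.2 -191.5  216.9] yaw 87.94 q [ -17.4   27.7   74.3    0.    78.  -105.3] F [ 0.4 -0.  -0.6] w 17.7
shift m [-0.0037 -0.1025  0.0769] roll -0.06
time_s: 10.3
ee_pos: [546.3, -191.2, 145.1]
ee_rot: [-179.9, -0.0, 87.9]
force: [0.9, -1.1, -1.5]
gripper_width: 17.8
time_s: 11.3
ee_pos: [547.6, -191.5, 145.9]
ee_rot: [-180.0, -0.0, 87.9]
force: [0.8, -0.2, -1.4]
gripper_width: 17.7
t 11.3 tcp [ 547.6 -191.5  145.9] yaw 87.94 q [ -20.4   21.6   94.9    0.    63.5 -108.4] F [ 0.8 -0.2 -1.4] w 17.7
shift m [-0.      0.      0.0059] roll -0.06
[[316.02885247 223.55259324]
 [315.89939046 183.53034047]
 [316.026926   193.15727603]]
```

View pics/c2.png

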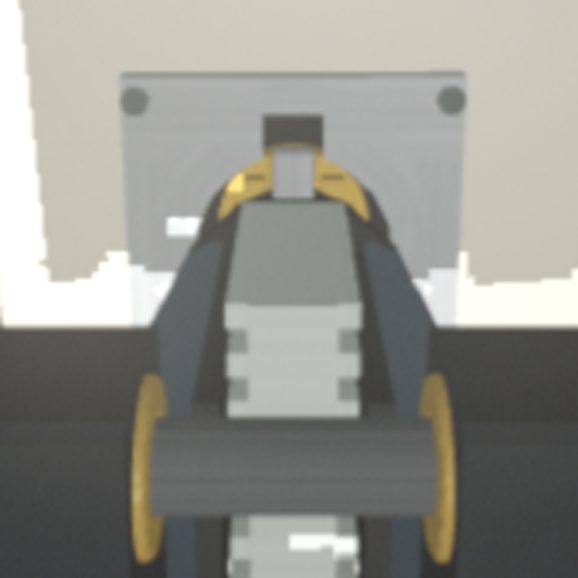

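In the crop, the notch (262-323, centre 293) and the lug (274-313, centre 293) line up. I'll descend slowly until just inside the notches.

```bash
python3 -m pendant '[{"xyz":[0,0,0.004],"roll":0,"jaw":1},{"xyz":[0,0,0.008],"roll":0,"jaw":1},{"xyz":[0,0,0.011],"roll":0,"jaw":1},{"xyz":[0,0,0.014],"roll":0,"jaw":1},{"xyz":[0,0,0.017],"roll":0,"jaw":1},{"xyz":[0,0,0.019],"roll":0,"jaw":1},{"xyz":[0,0,0.021],"roll":0,"jaw":1},{"xyz":[0,0,0.021],"roll":0,"jaw":1}]' 55
```

```text
time_s: 12.35
ee_pos: [547.5, -191.5, 124.8]
ee_rot: [-180.0, -0.0, 87.9]
force: [-0.2, -0.4, -2.1]
gripper_width: 18.0
```

```bash
python3 -m pendant '[{"xyz":[0,0,0.002],"roll":0,"jaw":1},{"xyz":[0,0,0.004],"roll":0,"jaw":1},{"xyz":[0,0,0.006],"roll":0,"jaw":1},{"xyz":[0,0,0.0075],"roll":0,"jaw":1},{"xyz":[0,0,0.009],"roll":0,"jaw":1},{"xyz":[0,0,0.010],"roll":0,"jaw":1},{"xyz":[0,0,0.010],"roll":0,"jaw":1},{"xyz":[0,0,0.010],"roll":0,"jaw":1}]' 55; python3 -c "
from h import *
shift(547.6,-191.5,114.5,88)"
```

```text
time_s: 13.35
ee_pos: [547.8, -191.6, 115.2]
ee_rot: [180.0, 0.0, 87.9]
force: [-0.7, 0.3, 5.4]
gripper_width: 17.7
t 13.35 tcp [ 547.8 -191.6  115.2] yaw 87.94 q [ -20.4   23.2   97.3    0.    59.5 -108.4] F [-0.7  0.3  5.4] w 17.7
shift m [ 0.0001 -0.0002  0.0007] roll -0.06
```

Push force is about 7 N with the seat about 8 mm down, which is as expected. Now the clockwise twist, where positive roll means decreasing yaw.

```bash
python3 -m pendant '[{"xyz":[0,0,0],"roll":4,"jaw":1},{"xyz":[0,0,0],"roll":10,"jaw":1},{"xyz":[0,0,0],"roll":16,"jaw":1},{"xyz":[0,0,0],"roll":22,"jaw":1},{"xyz":[0,0,0],"roll":28,"jaw":1},{"xyz":[0,0,0],"roll":34,"jaw":1},{"xyz":[0,0,0],"roll":40,"jaw":1},{"xyz":[0,0,0],"roll":45,"jaw":1}]' 55; python3 -c "
from h import *
shift(547.6,-191.5,115.2,-2); print(env.state()['torque'])"
```

```text
time_s: 14.35
ee_pos: [548.2, -191.8, 115.3]
ee_rot: [179.9, -0.0, 42.8]
force: [-0.4, -0.7, 4.0]
gripper_width: 18.0
t 14.35 tcp [ 548.2 -191.8  115.3] yaw 42.81 q [-20.4  23.2  97.2  -0.   59.4 -63.2] F [-0.4 -0.7  4. ] w 18.0
shift m [-0.0002 -0.0006  0.0001] roll 44.81
[0.01736699 0.07660338 0.12510527]
```

```bash
python3 -m pendant '[{"xyz":[0,0,0],"roll":5,"jaw":1},{"xyz":[0,0,0],"roll":11,"jaw":1},{"xyz":[0,0,0],"roll":17,"jaw":1},{"xyz":[0,0,0],"roll":23,"jaw":1},{"xyz":[0,0,0],"roll":29,"jaw":1},{"xyz":[0,0,0],"roll":35,"jaw":1},{"xyz":[0,0,0],"roll":40,"jaw":1},{"xyz":[0,0,0],"roll":43,"jaw":1}]' 55
python3 - <<'E'
from h import *
shift(547.6,-191.5,115.2,-2); print(env.state()['torque'])
im,d=env.grab_frame("wrist"); cv2.imwrite("pics/w5.png",im)
E
```

```text
time_s: 15.35
ee_pos: [547.9, -191.9, 115.3]
ee_rot: [179.9, -0.0, -0.1]
force: [-0.5, -1.3, 5.9]
gripper_width: 18.1
t 15.35 tcp [ 547.9 -191.9  115.3] yaw -0.1 q [-20.4  23.2  97.2  -0.   59.5 -20.3] F [-0.5 -1.3  5.9] w 18.1
shift m [-0.0003 -0.0004  0.0001] roll 1.9
[-0.17289049  0.18416195  0.26934234]
```

View pics/w5.png

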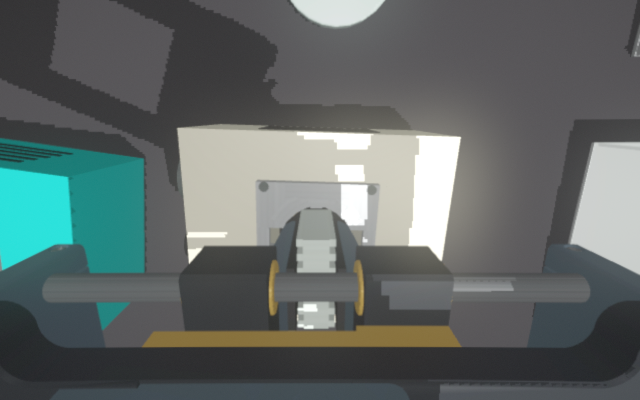

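The grip is still square between the pads at (316,270), and the lug has disappeared under the collar. The turn is 88 degrees with 0.27 N m, so I'll add a few degrees to reach the stop.

```bash
python3 -m pendant '[{"xyz":[0,0,0],"roll":1,"jaw":1},{"xyz":[0,0,0],"roll":2,"jaw":1},{"xyz":[0,0,0],"roll":3,"jaw":1},{"xyz":[0,0,0],"roll":4,"jaw":1},{"xyz":[0,0,0],"roll":4,"jaw":1},{"xyz":[0,0,0],"roll":4,"jaw":1},{"xyz":[0,0,0],"roll":4,"jaw":1},{"xyz":[0,0,0],"roll":4,"jaw":1}]' 55
python3 - <<'E'
from h import *
shift(547.6,-191.5,115.2,-2); print(env.state()['torque'])
c=cam("wrist"); im,d=env.grab_frame("wrist"); P,u,v=cloud(c,d)
m=(abs(P[:,0]-548)<35)&(abs(P[:,1]+191)<35)&(P[:,2]>140)&(P[:,2]<175)&(abs(u-316)<25)&(v<270)
print("lamp top z",np.percentile(P[m,2],[50,90,98]).round(1))
m&=(P[:,2]>152)&(P[:,2]<162); print(m.sum(),cv2.minAreaRect(P[m,:2].astype(np.float32)))
E
```

```text
time_s: 16.4
ee_pos: [547.9, -191.9, 115.3]
ee_rot: [179.9, -0.1, -4.0]
force: [-1.0, -0.6, 5.0]
gripper_width: 17.7
t 16.4 tcp [ 547.9 -191.9  115.3] yaw -3.99 q [-20.4  23.2  97.2  -0.   59.5 -16.4] F [-1.  -0.6  5. ] w 17.7
shift m [-0.0003 -0.0004  0.0001] roll -1.99
[-0.17021898  0.28176846  0.29332548]
lamp top z [155.3 156.9 167.1]
1314 ((548.9534912109375, -176.55030822753906), (15.932015419006348, 22.252456665039062), 85.04466247558594)
```

```bash
python3 -c "
from workcell import env
print(env.job_done()); s=env.state(); print(s['time_s'],s['ee_pos'],s['force'],s['gripper_width'])"
```

```text
the job is handed in; nothing more can be done
None
the job is handed in; nothing more can be done
```

The LED lamp module is in the bayonet socket, pushed down and twisted clockwise to about its stop. I handed in at 16.4 s with the gripper still holding it at 55 N. The hand-in reports no verdict.

**What I did:** I lifted the module out of the block and lined it up using the wrist camera. Then I lowered it with its lugs in the notches, pushed it down and twisted it about 92°.

**Last checks:**
- **Depth:** the seat was about 7.6 mm down, worked out from the tool height. The push read about 5 N, or about 7 N after allowing for the sensor's −2 N offset. The lamp top measured 155–157 mm, against about 156 mm expected.
- **Turn:** the tool had turned 92° and the wrist torque was 0.29 N m, close to the seat spring's 0.3 N m at its stop. I saw no clear torque jump, so it may be just at the stop or slightly short of it.
- **Position and grip:** the tool was within about 1 mm of the measured socket centre, and the finger opening was 17.7 mm on the 18 mm grip.

**Disagreement:** the top camera put both the lamp and the socket about 3 mm further out in x than the wrist camera. I used the wrist values, and the module went in with no side force.

I did not re-measure the blanking plug or the other bench items at the end. No move was planned to touch them.

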